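# Slide a drive card into its rack and lever it home

### The job

Take the drive card out of the slotted wooden block and slide it down the two card guides of the open control rack, either way round, until it rests on the sprung connector with both levers still open. Then swing both levers in to their stops so that they press the card fully home, and let go. Work gently: do not force the card or the levers, and leave the other things on the bench where they are.

Things in the scene. Friction and masses are not known exactly. Their poses are not given: they have to be found in the camera images.
- card: Drive card, upright on edge in the wooden block: dark board 110 mm wide (y), 6 thick (x), 90 tall (z); aluminium grip bar centred on its top edge, 60 wide (y), 10 thick (x), from 86 to 120 mm above the bottom edge. Beside the bar the board's bare top edge (at 90 mm) forms two shoulders for the lever noses. Parts on its -x face clear everything. About 0.18 kg. Origin: centre of the bottom edge.
- block: Slotted wooden block, fixed to the bench, 60 (x) x 150 (y) x 40 mm tall; a slot 9 mm wide along its y, 25 mm deep (floor 15 mm above the bench), holds the card upright with play. Origin: centre of its underside.
- rack: Open control rack on a fixed steel base 100 (x) x 200 (y) mm. On the base stands a frame: two upright black card guides facing each other along y and, outside each, an aluminium post (34 mm in x, y 61 to 87 mm either side, 124 mm tall) with a lever. The card goes in the rack's y-z plane. Fragile: no more than 40 N between card and rack. Origin: centre of the base's underside.
- rack_mouth (a point): Nominal centre of the guide mouths, on the base's axis, 106 mm above the bench. The frame is bolted up to 5 mm off in x (unmeasured, square to the base): find the slots by feel. Slots: 7.6 mm wide in x (square edges, walls 8 mm thick), 113 mm apart in y floor to floor, from 12 to 106 mm height; behind each, an end lip flared outward in y rises to 111 mm.
- rack_seat (a point): Nominal place of the card's origin when fully home (the true x is up to 5 mm off, as the frame is), 22 mm above the bench; axes as the rack's. Resting on the connector with the levers open, the card lies 8 mm above this point.
- rack_connector (a point): Nominal centre of the top of the sprung brass connector strip (74 mm long in y) at the foot between the guides, 30 mm above the bench when free. It carries the card's weight and must go down 8 mm for the card to be home (3 N at first, 10 N at the end); it lifts the card again unless both levers hold it.
- lever_left (a joint): Lever on the rack's +y side, rad: 0 wide open (handle leaning outward, 45 degrees above horizontal), 1.309 closed at its stop (30 degrees past upright, leaning inward), turning about x at the pivot below. Starts at 0 to 0.12. Stiff (0.3 N m friction), stays where left, needs 6 to 14 N at the knob; never push with over 35 N. Its nose presses the card's shoulder down over the last 0.3 rad.
- lever_right (a joint): The same lever mirrored, on the rack's -y side; 0 wide open, 1.309 closed, same stiffness.
- left_pivot (a point): Nominal pivot of the +y lever: y = 74 mm, height 116 mm in the rack (true x up to 5 mm off). Its handle is a 9 mm steel rod ending in a black roller knob (16 mm diameter, 18 mm long, along x) whose centre is 58 mm from the pivot. Oppopoint the handle, a 26 mm nose points inward.
- right_pivot (a point): Nominal pivot of the -y lever: y = -74 mm, height 116 mm in the rack; same handle and knob.
- screw_jar: Bystander: glass-type jar of screws with a lid, 52 mm diameter, 70 mm tall; not to be moved.
- tape: Bystander: roll of tape lying flat, 84 mm diameter, 24 mm tall; not to be moved.
- screwdriver: Bystander: screwdriver lying on the bench; not to be moved.
- wrench: Bystander: wrench lying on the bench; not to be moved.
- reel: Bystander: dark metal fishing-reel spool standing on end, 66 mm diameter, 60 mm tall; not to be moved.
- blank_plate: Bystander: bare 110 x 75 x 4 mm metal plate with a low ridge, lying flat; not to be moved.
- carton: Bystander: small cardboard carton, 70 x 110 x 50 mm; not to be moved.

How it is judged:
By the outcome, as a careful person would: the job done as asked, in the order asked, and still so for the second after the job is handed in, with the robot touching nothing.
It also fails if it takes over 72 s, if anything falls off the work surface, if the arm or the gripper's body presses on something with over 40 N, if the wrist force passes 120 N, or if a joint passes its speed limit or range.

### The arm

A 6-joint arm with a two-finger parallel gripper is mounted at the origin on the work surface. World frame = base frame: x ahead of the robot, y to its left, z up, the work surface at z = 0. Lengths are in m, angles in rad, forces in N, time in s.
With the tool pointing down it reaches from about 0.25 to 0.725 m from the base axis. Payload 4 kg.
Tool frame: the origin (TCP) lies midway between the tips of the shut fingers; the grasp point (between the pads) lies 19 mm behind it; z points along the fingers, y is the line along which they close (so a half turn about z gives the same grasp; the last joint's range is limited). The gripper opens to 85 mm and grips with 20 to 120 N. Pads are 22 mm wide; open, the fingers measure 114 mm over their backs; the gripper's body (76 mm by 85 mm) begins 54 mm behind the grasp point. The pads swing forward as they close: fully open they stand 13 mm farther back than shut.
Start: joints at [1.194, 0.241, 0.005, 1.335, 0, 1.571], TCP at [0.184, 0.465, 0.231] pointing down, gripper open.
Joint ranges: [-2.72, 2.72], [-1.05, 1.87], [-1.09, 1.28], [-1.99, 2.15], [-1.42, 1.44], [-3.14, 3.14]. Speed limits (rad/s): [2.79, 2.79, 3.14, 3.14, 3.14, 3.14].

### API

Orientations are given as a unit quaternion [x, y, z, w].
In Python, from workcell import get_obs, camera, job_done, silhouettes gives the robot as it stands. The module is installed in compiled form; this text tells all that it offers.
- The arm moves only by the tool drive_tool, never from a script. Its argument "increments" is a list of rows, each a list of 3 entries, a list of its own where there are three numbers: the shift along the world's x, y, z in mm, then the turn, a rotation vector about the world's x, y, z in degrees, then the opening, from 0 (shut) to 1 (fully open). A call has 1 to 8 rows; each row shifts and turns the commanded pose from where the row before left it; what a row does not reach is not made up. A row lasts 1/12 s, in which the tool goes at most 41.7 mm and 7.16 degrees, less where a joint would pass 70% of its speed; a pose out of reach is approached as far as the arm can. A call is refused whole if a number of a shift passes 41.7 or a number of a turn 7.16, either way. A call with a gripper value outside its range is refused whole. The fingers move at their own pace and stop on an object; the grip force is fixed at half the most. Time passes only in rows, so rows that do not move let the fingers close. It gives the time, the measured TCP pose, the force, the opening and the grip force at its end, in the units of the state.
- get_obs(): the state, without advancing time (a new reading comes with each control period).
- camera(name): name is "scene" or "top" or "wrist"; returns a dict with "image" (384x512x3 uint8, red, green, blue), "K" (3x3 intrinsics, pixels), "view" (4x4, takes a point from world to camera coordinates). Camera axes: x right, y down, z forward; pixel columns grow to the right and rows downward; lengths in m; the calibration is good to about 2 mm. A picture is of the moment at which its call begins. There is no depth.
- job_done(): hands the job in; it is judged then, once.
Trained networks look in a picture, given as the dict that the camera call returned (one of the last four; its "shot" number tells which), for a name from the list of things; names that differ only in an ending like _2 or _b are one class to them, and where a whole thing is asked for, a point or a joint stands for the part that bears it (a point fixed in the world has none). Each returns a list of dicts, best first, with "conf" (0 to 1); they miss things now and then, are a little off and sometimes report something else, mostly with a low value. They report only what shows in the picture. A call takes as long as a camera call.
- silhouettes(query, picture): "region" (384x512 bool, what is visible of it) and "bbox" ([left, top, right, bottom] in pixels, round what is visible of it).
The state is a dict: "clock": time; "joint_pos": joint angles; "joint_vel": joint speeds; "tau": joint torques, N m; "eef_pos": TCP position; "tool_rot": TCP orientation; "ft_force": force on the tool from outside, world axes, zero at the start; "ft_torque": the same for the moment, N m; "grip_width": finger opening in m; "grasp_force": force on a finger pad.
Only numpy, scipy, OpenCV 4.12 (cv2) and the standard library are available. Lean on these libraries where they do the work, as an engineer would, in place of code of your own. Each camera call takes 0.05 s, during which the arm holds its last target. There are 200 camera calls.

## Working session

There is one attempt and no reset: what is moved stays moved. The work goes in short steps, Python scripts to look and compute and a tool call to move; the robot and the scene stay as the last step left them, time stands still between calls to the robot, and variables do not carry over. Pictures are saved under pics/ and viewed, at most 10 in all, crops included, and the job is handed in when it is done.

Besides the shell and the picture viewer there is one more tool, called after ">>>" as a command line: name --argument value ..., lists and objects as JSON in quotes. drive_tool: Moves the arm, as the interface text tells. Its arguments: {"type":"object","properties":{"increments":{"type":"array"}},"required":["increments"]}

```bash
mkdir -p pics
cat > h.py <<'E'
import numpy as np, cv2
from workcell import get_obs, camera, job_done, silhouettes
def proj(c,P):
    P=np.atleast_2d(P); Q=P@c["view"][:3,:3].T+c["view"][:3,3]; q=Q@c["K"].T; return q[:,:2]/q[:,2:]
def ray(c,uv):
    d=np.linalg.inv(c["K"])@np.array([uv[0],uv[1],1.]); R=c["view"][:3,:3]; o=-R.T@c["view"][:3,3]; return o,R.T@d
def onz(c,uv,z):
    o,d=ray(c,uv); return o+d*(z-o[2])/d[2]
def save(n,im): cv2.imwrite("pics/"+n,cv2.cvtColor(im,cv2.COLOR_RGB2BGR))
E
python3 - <<'E'
from h import *
np.set_printoptions(precision=4,suppress=True)
o=get_obs(); print({k:np.round(v,3) for k,v in o.items()})
cs=[camera(n) for n in("scene","top")]
for n,c in zip(("scene","top"),cs):
    print(n, -c["view"][:3,:3].T@c["view"][:3,3], c["view"][2,:3])
    for q in("card","block","rack","lever_left","lever_right","screw_jar","tape","reel","carton","blank_plate","screwdriver","wrench"):
        r=silhouettes(q,c)
        print(q,[(round(x["conf"],2),list(np.round(x["bbox"])), np.round(onz(c,np.argwhere(x["region"]).mean(0)[::-1],0.0),3)) for x in r[:2]])
w=camera("wrist")
im=np.hstack([cs[0]["image"],cs[1]["image"]])
save("a.png",cv2.resize(np.vstack([im[:, :512],im[:,512:]]),(800,1200))[:600]); 
save("b.png",cv2.resize(cs[1]["image"],(800,600)))
save("w.png",w["image"])
E
```

```text
{'clock': np.float64(0.0), 'joint_pos': array([ 1.194,  0.241,  0.004,  1.335, -0.   ,  1.571]), 'joint_vel': array([-0.001,  0.001,  0.   ,  0.   ,  0.001,  0.001]), 'tau': array([ -0.001, -37.232,  25.241,   0.017,  -0.   ,  -0.   ]), 'eef_pos': array([0.184, 0.464, 0.23 ]), 'tool_rot': array([ 0.187,  0.982, -0.001, -0.   ]), 'ft_force': array([-0.497,  1.375,  0.051]), 'ft_torque': array([-0.018, -0.006,  0.007]), 'grasp_force': np.float64(0.0), 'grip_width': np.float64(0.085)}
scene [ 1.0863 -0.1946  0.5837] [-0.7374  0.2322 -0.6343]
card [(0.68, [np.float64(306.0), np.float64(145.0), np.float64(351.0), np.float64(187.0)], array([0.37 , 0.218, 0.   ])), (0.25, [np.float64(178.0), np.float64(295.0), np.float64(253.0), np.float64(365.0)], array([ 0.738, -0.167,  0.   ]))]
block [(0.65, [np.float64(294.0), np.float64(174.0), np.float64(363.0), np.float64(205.0)], array([0.463, 0.177, 0.   ])), (0.44, [np.float64(117.0), np.float64(162.0), np.float64(246.0), np.float64(289.0)], array([ 0.52 , -0.179,  0.   ]))]
rack [(0.74, [np.float64(117.0), np.float64(170.0), np.float64(246.0), n
[... 2908 characters left out ...]
64(374.0), np.float64(210.0)], array([ 0.558, -0.184,  0.   ]))]
reel [(0.97, [np.float64(248.0), np.float64(225.0), np.float64(274.0), np.float64(250.0)], array([ 0.394, -0.013,  0.   ]))]
carton [(0.59, [np.float64(184.0), np.float64(91.0), np.float64(231.0), np.float64(127.0)], array([0.771, 0.137, 0.   ]))]
blank_plate [(0.77, [np.float64(293.0), np.float64(100.0), np.float64(333.0), np.float64(140.0)], array([ 0.736, -0.168,  0.   ]))]
screwdriver [(0.61, [np.float64(297.0), np.float64(253.0), np.float64(372.0), np.float64(278.0)], array([ 0.321, -0.242,  0.   ]))]
wrench [(0.56, [np.float64(146.0), np.float64(255.0), np.float64(208.0), np.float64(282.0)], array([0.325, 0.219, 0.   ]))]
```

Run:
```python
import cv2
t=cv2.imread("pics/b.png"); s=cv2.imread("pics/a.png")
a=cv2.resize(t[200:370,220:620],(800,340)); b=cv2.resize(s[200:460,150:590],(440,260))
# scene crops 
import numpy as np
c=np.zeros((600,800,3),np.uint8); c[:340]=a; c[340:600,:440]=b; c[340:600,440:]=cv2.resize(cv2.imread("pics/w.png"),(360,260))
cv2.imwrite("pics/c.png",c)
```

```text
(no output)
```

View pics/c.png

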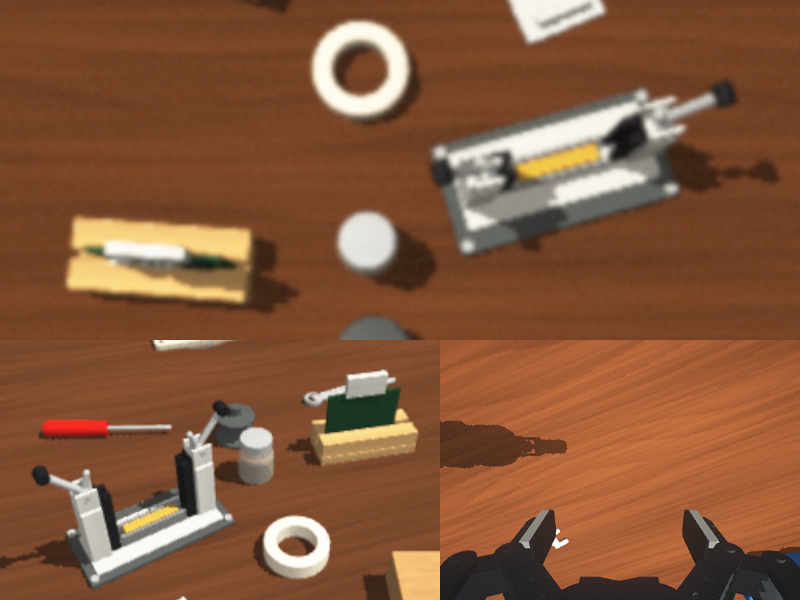

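The top view shows the block and card at lower left, crop (160,258), the rack at upper right, crop (558,170), and the jar between them. I'll compute rough poses first, then move over the card for a closer look.

Run:
```python
from h import *
np.set_printoptions(precision=4,suppress=True)
c=camera("top"); w=camera("wrist"); o=get_obs()
f=lambda p:((p[0]/2+220)*.64,(p[1]/2+200)*.64)
def rep(n,ps,z):
    P=np.array([onz(c,f(p),z) for p in ps]); print(n,P[:,:2].tolist(),"mean",P.mean(0)); return P
P=rep("block",[(73,217),(252,230),(247,302),(67,288)],.04); d=P[0]-P[1];print(np.degrees(np.arctan2(-d[0],d[1])),np.linalg.norm(d))
P=rep("bar",[(105,250),(187,259)],.135); d=P[0]-P[1];print(np.degrees(np.arctan2(-d[0],d[1])),np.linalg.norm(d))
P=rep("rack",[(437,152),(640,95),(675,188),(468,247)],.01)
for a,b in((0,1),(3,2)): d=P[a]-P[b];print(np.degrees(np.arctan2(-d[0],d[1])),np.linalg.norm(d))
R=w["view"][:3,:3]; cp=-R.T@w["view"][:3,3]; print("wristcam",cp,"fwd",R[2],"right",R[0],w["K"]); print(o["eef_pos"])
```

```text
block [[0.5081817142255101, 0.2392026829945559], [0.4964365233535907, 0.0867879975552116], [0.4355865303351932, 0.09029786642886997], [0.44795433744596475, 0.24229646678481673]] mean [0.472  0.1646 0.04  ]
-4.406547294829345 0.15286656222402625
bar [[0.4719084881347002, 0.18781190983776405], [0.46476971727975847, 0.12502619619801417]] mean [0.4683 0.1564 0.135 ]
-6.486705004532264 0.06319025151534088
rack [[0.5679799443428638, -0.07230462066327063], [0.6185317591852008, -0.25317638111384544], [0.5349931886731898, -0.28103135507385146], [0.48378840170046433, -0.09848351811485068]] mean [ 0.5513 -0.1762  0.01  ]
15.615136548436487 0.18780330058959036
15.668842726877113 0.18959336219217202
wristcam [0.1103 0.493  0.3735] fwd [ 0.2858 -0.1119 -0.9517] right [0.3679 0.9299 0.0012] [[313.3416   0.     254.3388]
 [  0.     313.3416 192.7472]
 [  0.       0.       1.    ]]
[0.184  0.4649 0.2313]
```

>>> drive_tool --increments '[[[26, -28, 3], [0, 0, -6.6], 1], [[26, -28, 3], [0, 0, -6.6], 1], [[26, -28, 3], [0, 0, -6.6], 1], [[26, -28, 3], [0, 0, -6.6], 1], [[26, -28, 3], [0, 0, -6.6], 1], [[26, -28, 3], [0, 0, -6.6], 1], [[26, -28, 3], [0, 0, -6.6], 1], [[26, -28, 3], [0, 0, -6.6], 1]]'

```text
clock: 2.12
eef_pos: [0.3929, 0.2394, 0.2557]
tool_rot: [0.607, 0.795, 0.0, 0.0]
ft_force: [1.2, 0.4, -0.2]
grip_width: 0.0853
grasp_force: 0.0
```

>>> drive_tool --increments '[[[26, -28, 3], [0, 0, -6.6], 1], [[26, -28, 0], [0, 0, -6.6], 1], [[24, -28, 0], [0, 0, -7], 1], [[0, 0, 0], [0, 0, 0], 1], [[0, 0, 0], [0, 0, 0], 1]]'

```text
clock: 2.53
eef_pos: [0.4689, 0.1553, 0.258]
tool_rot: [0.736, 0.677, -0.0, -0.0]
ft_force: [0.1, 0.5, 0.1]
grip_width: 0.0852
grasp_force: 0.0
```

Run:
```python
from h import *
np.set_printoptions(precision=4,suppress=True)
w=camera("wrist"); o=get_obs(); print(o["eef_pos"],o["tool_rot"],o["joint_pos"])
for q in("card","block"):
    for x in silhouettes(q,w)[:2]: print(q,x["conf"],x["bbox"])
print(proj(w,[[.468,.156,.135],[.472,.186,.135],[.465,.126,.135]]))
save("d.png",cv2.resize(w["image"],(800,600)))
```

```text
[0.468  0.1563 0.258 ] [ 0.7352  0.6778 -0.0003 -0.0004] [0.3221 0.2183 0.0456 1.399  0.0005 1.974 ]
card 0.7 [248.7, 109.6, 267.7, 225.4]
block 0.88 [229.6, 82.5, 286.4, 215.6]
block 0.54 [274.4, 296.6, 353.0, 368.1]
[[253.8073 184.0882]
 [255.5311 149.9797]
 [253.2896 215.9025]]
```

View pics/d.png

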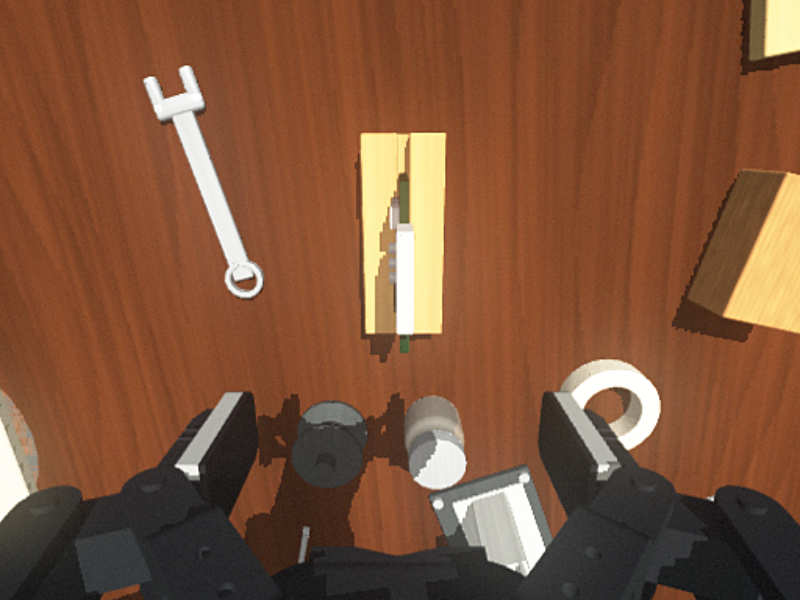

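The block centreline is at pic x≈403 and vertical. The bar top runs from (404,225) to (405,333), so the tool yaw matches the card. Next I'll triangulate the bar against the top view.

Run:
```python
from h import *
np.set_printoptions(precision=4,suppress=True)
w=camera("wrist"); t=camera("top")
def tri(o1,d1,o2,d2):
    A=np.stack([d1,-d2],1); s=np.linalg.lstsq(A,o2-o1,rcond=None)[0]; a,b=o1+d1*s[0],o2+d2*s[1]; return (a+b)/2,np.linalg.norm(a-b)
s=.64
f=lambda p:((p[0]/2+220)*.64,(p[1]/2+200)*.64)
for n,pw in (("far(+y)",(404,225)),("near(-y)",(405,333))): print(n,onz(w,(pw[0]*s,pw[1]*s),.135))
c=(404.5*s,(225+333)/2*s)
print("tri bar",tri(*ray(w,c),*ray(t,f((146,253)))))
for p in ((361,133),(445,133),(440,333),(366,333)): print("blk",onz(w,(p[0]*s,p[1]*s),.04))
for x in silhouettes("card",t)[:2]: print(x["conf"],x["bbox"])
```

```text
far(+y) [0.4732 0.1931 0.135 ]
near(-y) [0.4691 0.1304 0.135 ]
tri bar (array([0.4709, 0.1592, 0.1214]), np.float64(0.0005630725068149612))
blk [0.4482 0.2444 0.04  ]
blk [0.5065 0.2398 0.04  ]
blk [0.4953 0.0908 0.04  ]
blk [0.4371 0.0954 0.04  ]
0.58 [174.0, 205.9, 212.4, 217.4]
```

>>> drive_tool --increments '[[[3, 5, -30], [0, 0, 0], 1], [[0, 0, -35], [0, 0, 0], 1], [[0, 0, -35], [0, 0, 0], 1], [[0, 0, -30], [0, 0, 0], 1], [[0, 0, -15], [0, 0, 0], 1], [[0, 0, -9], [0, 0, 0], 1], [[0, 0, 0], [0, 0, 0], 1]]'

```text
clock: 3.42
eef_pos: [0.4692, 0.1622, 0.1025]
tool_rot: [0.734, 0.679, -0.002, -0.001]
ft_force: [0.3, -0.1, 0.6]
grip_width: 0.0858
grasp_force: 0.0
```

>>> drive_tool --increments '[[[0, 0, 0], [0, 0, 0], 0.5], [[0, 0, 0], [0, 0, 0], 0.25], [[0, 0, 0], [0, 0, 0], 0], [[0, 0, 0], [0, 0, 0], 0], [[0, 0, 0], [0, 0, 0], 0], [[0, 0, 0], [0, 0, 0], 0], [[0, 0, 0], [0, 0, 0], 0]]'

```text
clock: 4.0
eef_pos: [0.4718, 0.1621, 0.105]
tool_rot: [0.735, 0.678, 0.001, 0.0]
ft_force: [-0.3, 1.0, 6.3]
grip_width: 0.009
grasp_force: 60.1
```

>>> drive_tool --increments '[[[0, 0, 5], [0, 0, 0], 0], [[0, 0, 10], [0, 0, 0], 0], [[0, 0, 20], [0, 0, 0], 0], [[0, 0, 25], [0, 0, 0], 0], [[0, 0, 30], [0, 0, 0], 0], [[0, 0, 30], [0, 0, 0], 0], [[0, 0, 30], [0, 0, 0], 0], [[0, 0, 20], [0, 0, 0], 0]]'

```text
clock: 4.67
eef_pos: [0.4709, 0.162, 0.2779]
tool_rot: [0.735, 0.678, 0.001, 0.0]
ft_force: [0.2, 0.1, -1.4]
grip_width: 0.009
grasp_force: 59.3
```

>>> drive_tool --increments '[[[4, -18, 0], [0, 0, 2], 0], [[9, -36, 0], [0, 0, 2.7], 0], [[9, -36, 0], [0, 0, 2.7], 0], [[9, -36, 0], [0, 0, 2.7], 0], [[9, -36, 0], [0, 0, 2.7], 0], [[9, -36, 0], [0, 0, 2.7], 0], [[9, -36, 0], [0, 0, 2.5], 0], [[6, -30, 0], [0, 0, 2], 0]]'

```text
clock: 5.33
eef_pos: [0.5345, -0.1044, 0.2745]
tool_rot: [0.606, 0.796, -0.0, -0.001]
ft_force: [0.3, 0.1, -1.6]
grip_width: 0.0092
grasp_force: 59.3
```

>>> drive_tool --increments '[[[0, -16, 0], [0, 0, 0], 0], [[0, 0, 0], [0, 0, 0], 0], [[0, 0, 0], [0, 0, 0], 0]]'

```text
clock: 5.58
eef_pos: [0.5342, -0.1187, 0.2742]
tool_rot: [0.607, 0.795, -0.0, -0.001]
ft_force: [-0.1, -0.2, -1.9]
grip_width: 0.0087
grasp_force: 59.3
```

Run:
```python
from h import *
np.set_printoptions(precision=4,suppress=True)
w=camera("wrist"); o=get_obs(); print(o["eef_pos"],o["tool_rot"],o["joint_pos"],o["ft_force"])
save("e.png",cv2.resize(w["image"],(800,600)))
```

```text
[ 0.5343 -0.1178  0.2743] [ 0.6062  0.7953  0.     -0.0009] [-0.2175  0.3247  0.2301  1.4777  0.0008  1.0851] [ 0.0987  0.904  -2.6568]
```

View pics/e.png

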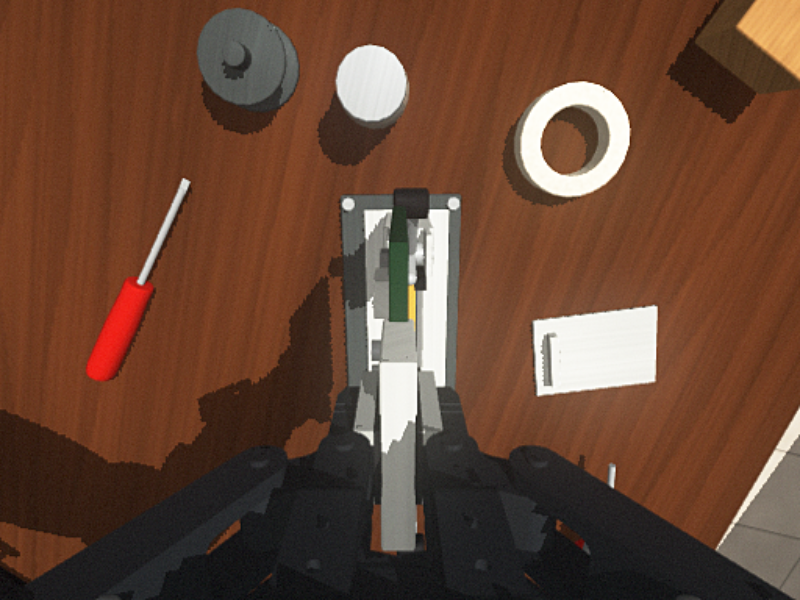

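The view shows the rack square to the tool. The base's +y edge runs (342,197)–(461,197), with screws at (348,204) and (453,203). The left knob is at (411,203), right of the base's axis, so the frame is offset toward +x.

Run:
```python
from h import *
np.set_printoptions(precision=4,suppress=True)
w=camera("wrist"); s=.64; t=camera("top"); o=get_obs()
P=lambda p,z:onz(w,(p[0]*s,p[1]*s),z)
a,b=P((342,197),.01),P((461,197),.01); print("edge corners",a,b,np.linalg.norm(a-b),np.degrees(np.arctan2((b-a)[1],(b-a)[0])))
for l,r in (((342,197),(461,197)),((346,385),(456,385))):
    L,R=P(l,.01),P(r,.01); print("base sides",L,R,np.linalg.norm(L-R))
print("knob",P((411,203),.157),P((395,203),.157),P((428,203),.157))
from scipy.spatial.transform import Rotation as Ro
R=Ro.from_quat(o["tool_rot"]).as_matrix(); print("tool y",R[:,1],np.degrees(np.arctan2(R[1,1],R[0,1])),o["eef_pos"])
yw=np.radians(15.7);ex=np.array([np.cos(yw),np.sin(yw),0]);ey=np.array([-ex[1],ex[0],0])
for n,p in (("c0",P((342,197),.01)),("c1",P((461,197),.01)),("b0",P((346,385),.01)),("b1",P((456,385),.01)),("knob",P((411,203),.157)),("tcp",o["eef_pos"]),("card far bottom",P((402,204),.18)),("board top far",P((399,320),.27)),("bar",P((399,362),.30))): print(n,p@ex,p@ey)
# top view rack corners
f=lambda p:((p[0]/2+220)*.64,(p[1]/2+200)*.64)
for p,z in (((437,152),.01),((640,95),.01),((675,188),.01),((468,247),.01),((441,167),.157),((725,95),.157)):
    q=onz(t,f(p),z); print("top",q@ex,q@ey)
```

```text
edge corners [ 0.4802 -0.0943  0.01  ] [ 0.5739 -0.0685  0.01  ] 0.0971367937226023 15.36853215741862
base sides [ 0.4802 -0.0943  0.01  ] [ 0.5739 -0.0685  0.01  ] 0.0971367937226023
base sides [ 0.5233 -0.2592  0.01  ] [ 0.6211 -0.2323  0.01  ] 0.10144977638929183
knob [ 0.5276 -0.0692  0.157 ] [ 0.5195 -0.0714  0.157 ] [ 0.5362 -0.0669  0.157 ]
tool y [ 0.9637  0.2668 -0.0004] 15.47657487877741 [ 0.5346 -0.117   0.2745]
c0 0.43678369469969247 -0.22071849875962327
c1 0.5339188629106099 -0.2212804519108381
b0 0.4336150855567524 -0.39114008255369637
b1 0.5350631519179789 -0.3917291165132272
knob 0.4891788719442247 -0.209393539951942
tcp 0.48299993389496315 -0.25728600196295354
card far bottom 0.48427083779463187 -0.20726034868915238
board top far 0.48243064382095835 -0.23343082840801388
bar 0.48233246525586376 -0.234172305249563
top 0.527223941957049 -0.22330268778555323
top 0.5269457778302814 -0.41110578237417444
top 0.4389863171138783 -0.41531596146566047
top 0.43908941741074425 -0.22572262730630527
top 0.49316141525780266 -0.20961038655797862
top 0.4870311337662208 -0.431809627086677
```

>>> drive_tool --increments '[[[6, -14, 0], [0, 0, 0.2], 0], [[6, -14, 0], [0, 0, 0], 0], [[6, -14, 0], [0, 0, 0], 0], [[4, -14, 0], [0, 0, 0], 0], [[0, 0, -20], [0, 0, 0], 0], [[0, 0, -20], [0, 0, 0], 0], [[0, 0, 0], [0, 0, 0], 0], [[0, 0, 0], [0, 0, 0], 0]]'

```text
clock: 6.4
eef_pos: [0.5561, -0.1726, 0.2335]
tool_rot: [0.604, 0.797, -0.001, -0.002]
ft_force: [0.2, -0.3, -2.8]
grip_width: 0.0085
grasp_force: 59.1
```

Run:
```python
from h import *
np.set_printoptions(precision=4,suppress=True)
c=camera("scene"); w=camera("wrist"); o=get_obs(); p=o["eef_pos"]
yw=np.radians(15.7);ex=np.array([np.cos(yw),np.sin(yw),0]);ey=np.array([-ex[1],ex[0],0])
print(p,p@ex,p@ey,o["ft_force"],o["ft_torque"])
im=c["image"][130:300,100:270]; im=cv2.resize(im,None,fx=3.5,fy=3.5,interpolation=cv2.INTER_CUBIC)
W=w["image"][60:384,200:310]
out=np.zeros((600,800,3),np.uint8); out[:595,:595]=im; W=cv2.resize(W,(204,600)); out[:,596:]=W
save("f.png",out)
for z in (p[2]-.09,p[2]): 
  for s in (-.055,.055): print(z,s,(proj(c,p*[1,1,0]+ey*s+[0,0,z])-[100,130])*3.5)
C=ex*.489+ey*-.321
for s in (-.0565,.0565,-.061,.061): print("slot",s,(proj(c,C+ey*s+[0,0,.106])-[100,130])*3.5)
```

```text
[ 0.5575 -0.1733  0.2357] 0.4898426864247887 -0.3176838820517968 [ 1.0213 -0.0426 -2.0741] [0.0046 0.0196 0.0321]
0.14568191022912177 -0.055 [[196.4918 272.8995]]
0.14568191022912177 0.055 [[392.9338 199.511 ]]
0.23568191022912177 -0.055 [[162.6163 127.0827]]
0.23568191022912177 0.055 [[379.0783  57.7596]]
slot -0.0565 [[200.1639 331.8798]]
slot 0.0565 [[394.737  255.1869]]
slot -0.061 [[191.8415 335.1602]]
slot 0.061 [[401.9525 252.3428]]
```

View pics/f.png

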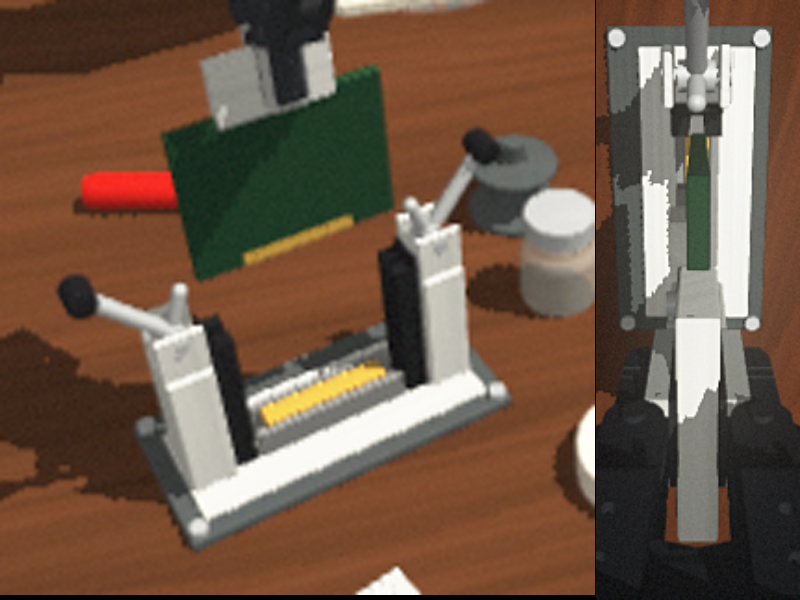

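Run:
```python
from h import *
np.set_printoptions(precision=4,suppress=True)
c=camera("scene"); w=camera("wrist"); o=get_obs(); p=o["eef_pos"]
yw=np.radians(15.7);ex=np.array([np.cos(yw),np.sin(yw),0]);ey=np.array([-ex[1],ex[0],0])
S=lambda q:(q[0]/3.5+100,q[1]/3.5+130)
L=lambda v:np.array([v@ex,v@ey,v[2]])
for n,q,z in (("BL",(147-12,425+8),.01),("FL",(193,550),.01),("FR",(511,402),.01),("knobL",(77,297),.155),("knobR",(481,147),.157),("postLtop",(147,338),.124),("postRtop",(462,225),.124),("gLin",(220,317),.106),("gRin",(380,257),.106)): print("scene",n,L(onz(c,S(q),z)))
Wp=lambda q:((q[0]-596)*110/204+200,q[1]*324/600+60)
for n,q,z in (("base",(607,27),.01),("base",(772,27),.01),("cardfar",(697,137),.145),("bartop",(697,318),.2657),("barbot",(697,270),.2317),("guide in",(697,135),.106)): print("wrist",n,L(onz(w,Wp(q),z)))
print(L(p))
im=cv2.resize(w["image"][70:250,210:300],(300,600),interpolation=cv2.INTER_CUBIC)
im2=cv2.resize(c["image"][180:240,135:235],(500,300),interpolation=cv2.INTER_CUBIC)
out=np.zeros((600,800,3),np.uint8);out[:,:300]=im;out[:300,300:]=im2
im3=cv2.resize(c["image"][145:215,130:230],(500,300),interpolation=cv2.INTER_CUBIC);out[300:,300:]=im3
save("g.png",out)
```

```text
scene BL [ 0.4464 -0.4177  0.01  ]
scene FL [ 0.5414 -0.4181  0.01  ]
scene FR [ 0.5418 -0.2227  0.01  ]
scene knobL [ 0.4865 -0.4295  0.155 ]
scene knobR [ 0.4874 -0.2063  0.157 ]
scene postLtop [ 0.498  -0.4053  0.124 ]
scene postRtop [ 0.5053 -0.2299  0.124 ]
scene gLin [ 0.484  -0.3647  0.106 ]
scene gRin [ 0.486  -0.2721  0.106 ]
wrist base [ 0.4368 -0.222   0.01  ]
wrist base [ 0.5347 -0.222   0.01  ]
wrist cardfar [ 0.4897 -0.2696  0.145 ]
wrist bartop [ 0.4893 -0.2922  0.2657]
wrist barbot [ 0.4894 -0.2939  0.2317]
wrist guide in [ 0.4898 -0.2736  0.106 ]
[ 0.49   -0.3182  0.2361]
```

View pics/g.png

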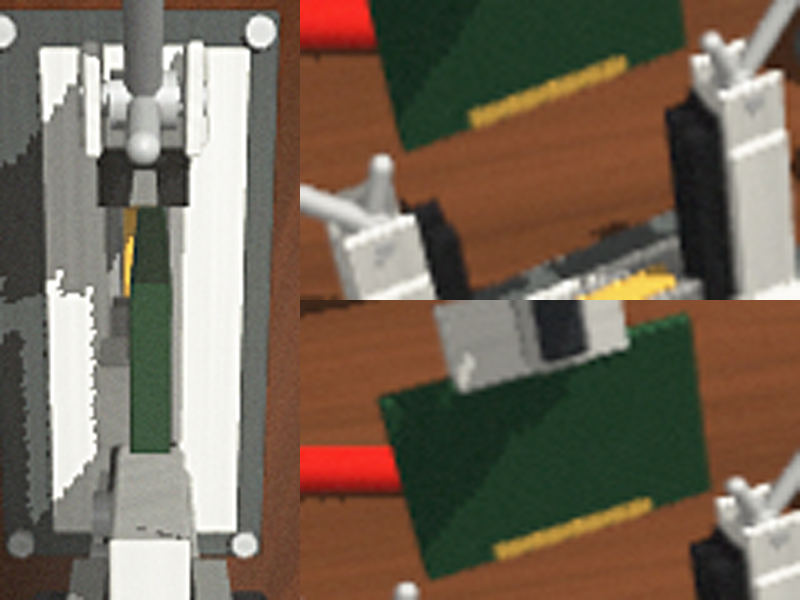

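Run:
```python
from h import *
from scipy.optimize import least_squares as ls
np.set_printoptions(precision=4,suppress=True)
c=camera("scene"); w=camera("wrist"); o=get_obs(); p=o["eef_pos"]
yw=np.radians(15.7);ex=np.array([np.cos(yw),np.sin(yw),0]);ey=np.array([-ex[1],ex[0],0]);ez=np.array([0,0,1.])
B=np.stack([ex,ey,ez])
def fit(cam,loc,px,x0):
    r=ls(lambda x:(proj(cam,(loc+x)@B)-px).ravel(),x0); return r.x,np.abs(r.fun).max()
L=lambda v:B@v
print("tcp",L(p))
card=np.array([[.003,-.055,0],[.003,.055,0],[.003,-.055,.09],[.003,.055,.09]])
print("scene card",fit(c,card,np.array([[156,210],[212,189.2],[146,167.9],[208.4,148.5]]),L(p)-[0,0,.09]))
S=lambda q:(q[0]/3.5+100,q[1]/3.5+130)
base=np.array([[.05,-.1,0],[.05,.1,0],[-.05,-.1,0]])
print("scene base(top z)",fit(c,base,np.array([S((193,550)),S((511,402)),S((135,433))]),[.485,-.32,.01]))
post=np.array([[.017,-.087,0],[.017,.061,0],[.017,.087,0],[.017,-.061,0]])
q=lambda u,v:((u-300)/5+135,v/5+180)
print("scene post",fit(c,post,np.array([q(347,237),q(725,95),q(783,75),q(413,215)]),[.49,-.32,.124]))
W=lambda u,v:(u*.3+210,v*.3+70)
for n,uv,z in (("card bot far",(152,207),-.09),("shoulder far",(150.5,283),0),("bar@shoulder",(150.5,452),0),("bar top",(150,540),.03)):
    for d in (0,-.004): print(n,d,L(onz(w,W(*uv),p[2]+z+d)))
print("guide near inner", L(onz(w,W(144,206),.106)),"slot floor?",L(onz(w,W(144,150),.111)))
print("base corner",L(onz(w,W(278,10),.012)))
```

```text
tcp [ 0.4898 -0.3183  0.2357]
scene card (array([ 0.4907, -0.3198,  0.1448]), np.float64(0.4611287448524308))
scene base(top z) (array([ 0.4795, -0.316 , -0.0062]), np.float64(0.4526084414596028))
scene post (array([ 0.4848, -0.3163,  0.1215]), np.float64(1.0422577474700176))
card bot far 0 [ 0.4905 -0.2684  0.1457]
card bot far -0.004 [ 0.4905 -0.2689  0.1417]
shoulder far 0 [ 0.4896 -0.2678  0.2357]
shoulder far -0.004 [ 0.4896 -0.2686  0.2317]
bar@shoulder 0 [ 0.4896 -0.2926  0.2357]
bar@shoulder -0.004 [ 0.4896 -0.2941  0.2317]
bar top 0 [ 0.4894 -0.2926  0.2657]
bar top -0.004 [ 0.4894 -0.2944  0.2617]
guide near inner [ 0.4887 -0.273   0.106 ] slot floor? [ 0.4887 -0.2586  0.111 ]
base corner [ 0.5327 -0.2209  0.012 ]
```

>>> drive_tool --increments '[[[-2.1, 1.8, 0], [0, 0, 0], 0], [[0, 0, -14], [0, 0, 0], 0], [[0, 0, -12], [0, 0, 0], 0], [[0, 0, -5], [0, 0, 0], 0], [[0, 0, -2], [0, 0, 0], 0], [[0, 0, 0], [0, 0, 0], 0]]'

```text
clock: 7.2
eef_pos: [0.5546, -0.1722, 0.2011]
tool_rot: [0.605, 0.797, -0.0, -0.0]
ft_force: [-0.6, 0.1, -2.5]
grip_width: 0.0089
grasp_force: 59.3
```

>>> drive_tool --increments '[[[0, 0, -2], [0, 0, 0], 0], [[0, 0, -2], [0, 0, 0], 0], [[0, 0, -2], [0, 0, 0], 0], [[0, 0, 0], [0, 0, 0], 0]]'

```text
clock: 7.53
eef_pos: [0.5549, -0.1723, 0.1952]
tool_rot: [0.605, 0.797, -0.0, -0.0]
ft_force: [0.8, -0.4, -2.5]
grip_width: 0.009
grasp_force: 59.2
```

>>> drive_tool --increments '[[[0, 0, -1.5], [0, 0, 0], 0], [[0, 0, -1.5], [0, 0, 0], 0], [[0, 0, 0], [0, 0, 0], 0]]'

```text
clock: 7.78
eef_pos: [0.5548, -0.1722, 0.192]
tool_rot: [0.605, 0.797, 0.0, -0.0]
ft_force: [-0.2, 0.8, -2.4]
grip_width: 0.0089
grasp_force: 59.2
```

>>> drive_tool --increments '[[[0, 0, -1.5], [0, 0, 0], 0], [[0, 0, -1.5], [0, 0, 0], 0], [[0, 0, 0], [0, 0, 0], 0]]'

```text
clock: 8.03
eef_pos: [0.5548, -0.1722, 0.189]
tool_rot: [0.605, 0.797, 0.0, -0.0]
ft_force: [-0.2, 0.3, -1.4]
grip_width: 0.0088
grasp_force: 59.3
```

>>> drive_tool --increments '[[[0, 0, -2], [0, 0, 0], 0], [[0, 0, -2], [0, 0, 0], 0], [[0, 0, 0], [0, 0, 0], 0]]'

```text
clock: 8.28
eef_pos: [0.5548, -0.1722, 0.1848]
tool_rot: [0.605, 0.797, -0.0, -0.0]
ft_force: [-0.1, -0.6, -2.9]
grip_width: 0.0091
grasp_force: 59.3
```

Run:
```python
from h import *
c=camera("scene"); w=camera("wrist");o=get_obs();print(o["ft_force"],o["ft_torque"],o["eef_pos"])
out=np.zeros((600,800,3),np.uint8)
out[:,:300]=cv2.resize(w["image"][70:250,210:300],(300,600),interpolation=cv2.INTER_CUBIC)
out[:500,300:]=cv2.resize(c["image"][150:250,130:230],(500,500),interpolation=cv2.INTER_CUBIC)
save("h.png",out)
```

```text
[-0.2915006  -0.05386077 -3.54226364] [ 0.03834362 -0.00821583  0.08442511] [ 0.5548106  -0.17221328  0.1851349 ]
```

View pics/h.png

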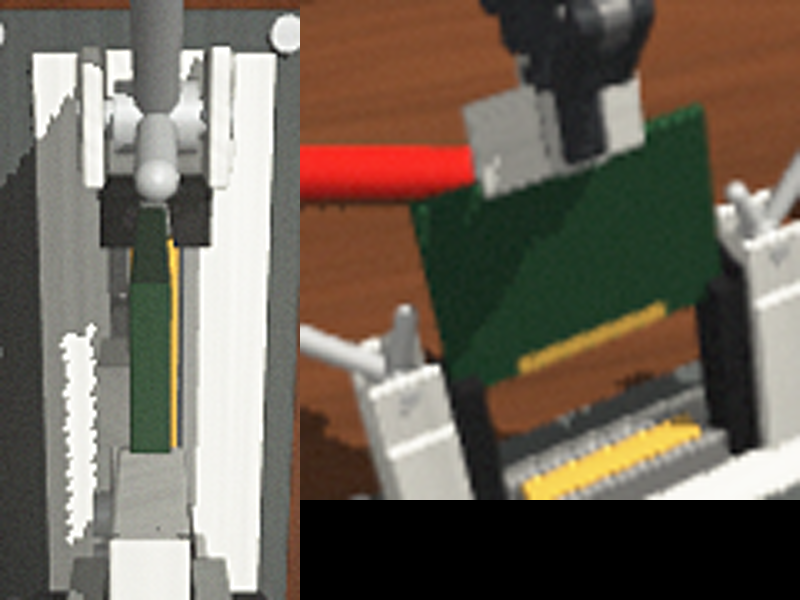

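>>> drive_tool --increments '[[[0.8, 0.2, 0], [0, 0, 0], 0], [[0, 0, -4], [0, 0, 0], 0], [[0, 0, -5], [0, 0, 0], 0], [[0, 0, -5], [0, 0, 0], 0], [[0, 0, 0], [0, 0, 0], 0]]'

```text
clock: 8.8
eef_pos: [0.5549, -0.1718, 0.1696]
tool_rot: [0.605, 0.797, -0.0, -0.001]
ft_force: [1.0, 0.0, -2.8]
grip_width: 0.0093
grasp_force: 59.3
```

>>> drive_tool --increments '[[[0, 0, -5], [0, 0, 0], 0], [[0, 0, -5], [0, 0, 0], 0], [[0, 0, -5], [0, 0, 0], 0], [[0, 0, 0], [0, 0, 0], 0]]'

```text
clock: 9.13
eef_pos: [0.555, -0.1718, 0.1548]
tool_rot: [0.605, 0.797, -0.0, -0.001]
ft_force: [0.6, 0.4, -2.5]
grip_width: 0.0095
grasp_force: 59.3
```

>>> drive_tool --increments '[[[0, 0, -5], [0, 0, 0], 0], [[0, 0, -5], [0, 0, 0], 0], [[0, 0, -5], [0, 0, 0], 0], [[0, 0, -5], [0, 0, 0], 0], [[0, 0, -4], [0, 0, 0], 0], [[0, 0, 0], [0, 0, 0], 0]]'

```text
clock: 9.63
eef_pos: [0.5551, -0.1718, 0.131]
tool_rot: [0.605, 0.797, -0.0, -0.001]
ft_force: [-0.1, 0.2, -1.8]
grip_width: 0.009
grasp_force: 59.3
```

>>> drive_tool --increments '[[[0, 0, -2], [0, 0, 0], 0], [[0, 0, -2], [0, 0, 0], 0], [[0, 0, -2], [0, 0, 0], 0], [[0, 0, 0], [0, 0, 0], 0]]'

```text
clock: 9.97
eef_pos: [0.5554, -0.1721, 0.126]
tool_rot: [0.605, 0.797, -0.0, -0.0]
ft_force: [0.1, -0.5, -2.5]
grip_width: 0.0089
grasp_force: 59.4
```

>>> drive_tool --increments '[[[0, 0, -2], [0, 0, 0], 0], [[0, 0, -1.5], [0, 0, 0], 0], [[0, 0, 0], [0, 0, 0], 0]]'

```text
clock: 10.22
eef_pos: [0.5555, -0.172, 0.1225]
tool_rot: [0.605, 0.797, -0.0, -0.0]
ft_force: [0.0, -0.5, -2.0]
grip_width: 0.0089
grasp_force: 59.4
```

>>> drive_tool --increments '[[[0, 0, -1.5], [0, 0, 0], 0], [[0, 0, 0], [0, 0, 0], 0]]'

```text
clock: 10.38
eef_pos: [0.5556, -0.1721, 0.1211]
tool_rot: [0.605, 0.797, -0.0, -0.0]
ft_force: [-1.0, -1.0, -3.1]
grip_width: 0.0092
grasp_force: 59.4
```

>>> drive_tool --increments '[[[0, 0, -1], [0, 0, 0], 0], [[0, 0, 0], [0, 0, 0], 0]]'

```text
clock: 10.55
eef_pos: [0.5556, -0.1721, 0.1202]
tool_rot: [0.605, 0.797, -0.0, -0.0]
ft_force: [-0.5, -0.2, -2.2]
grip_width: 0.0089
grasp_force: 59.4
```

>>> drive_tool --increments '[[[0, 0, -1], [0, 0, 0], 0], [[0, 0, 0], [0, 0, 0], 0]]'

```text
clock: 10.72
eef_pos: [0.5558, -0.1721, 0.1196]
tool_rot: [0.604, 0.797, 0.0, 0.0]
ft_force: [-1.4, -0.4, 2.3]
grip_width: 0.0087
grasp_force: 59.7
```

>>> drive_tool --increments '[[[0, 0, -1], [0, 0, 0], 0], [[0, 0, 0], [0, 0, 0], 0]]'

```text
clock: 10.88
eef_pos: [0.5558, -0.1721, 0.1187]
tool_rot: [0.605, 0.797, 0.0, 0.0]
ft_force: [-0.5, -0.3, 1.2]
grip_width: 0.0092
grasp_force: 59.9
```

>>> drive_tool --increments '[[[0, 0, -1], [0, 0, 0], 0], [[0, 0, 0], [0, 0, 0], 0]]'

```text
clock: 11.05
eef_pos: [0.5558, -0.1721, 0.1176]
tool_rot: [0.604, 0.797, 0.0, 0.0]
ft_force: [-0.2, -0.1, 3.2]
grip_width: 0.0091
grasp_force: 60.0
```

>>> drive_tool --increments '[[[0, 0, 1], [0, 0, 0], 0], [[0, 0, 0], [0, 0, 0], 0.2], [[0, 0, 0], [0, 0, 0], 0.4], [[0, 0, 0], [0, 0, 0], 0.6], [[0, 0, 0], [0, 0, 0], 0.6], [[0, 0, 0], [0, 0, 0], 0.6]]'

```text
clock: 11.55
eef_pos: [0.5556, -0.1721, 0.1181]
tool_rot: [0.605, 0.797, -0.0, -0.0]
ft_force: [0.9, 0.2, 0.1]
grip_width: 0.0513
grasp_force: 0.0
```

>>> drive_tool --increments '[[[0, 0, 20], [0, 0, 0], 0.6], [[0, 0, 35], [0, 0, 0], 0.6], [[0, 0, 40], [0, 0, 0], 0.6], [[0, 0, 15], [0, 0, 0], 0.4], [[0, 0, 0], [0, 0, 0], 0], [[0, 0, 0], [0, 0, 0], 0]]'

```text
clock: 12.05
eef_pos: [0.5564, -0.1723, 0.2295]
tool_rot: [0.605, 0.797, 0.001, 0.001]
ft_force: [0.2, 1.2, -0.7]
grip_width: 0.0156
grasp_force: 0.0
```

Run:
```python
from h import *
np.set_printoptions(precision=4,suppress=True)
c=camera("scene"); w=camera("wrist");o=get_obs();print(o["ft_force"],o["eef_pos"],o["joint_pos"])
out=np.zeros((600,800,3),np.uint8)
out[:300,:400]=cv2.resize(w["image"],(400,300))
out[:500,400:]=cv2.resize(c["image"][160:285,110:260][:, :100],(400,500),interpolation=cv2.INTER_CUBIC)
out=np.zeros((600,800,3),np.uint8)
out[:,:]=cv2.resize(c["image"][150:270,100:260],(800,600),interpolation=cv2.INTER_CUBIC)
out[:225,:300]=cv2.resize(w["image"],(300,225))
save("i.png",out)
```

```text
[-0.8413 -0.1631 -1.1629] [ 0.5549 -0.1718  0.2268] [-0.3003  0.4072  0.2279  1.394  -0.      0.998 ]
```

View pics/i.png

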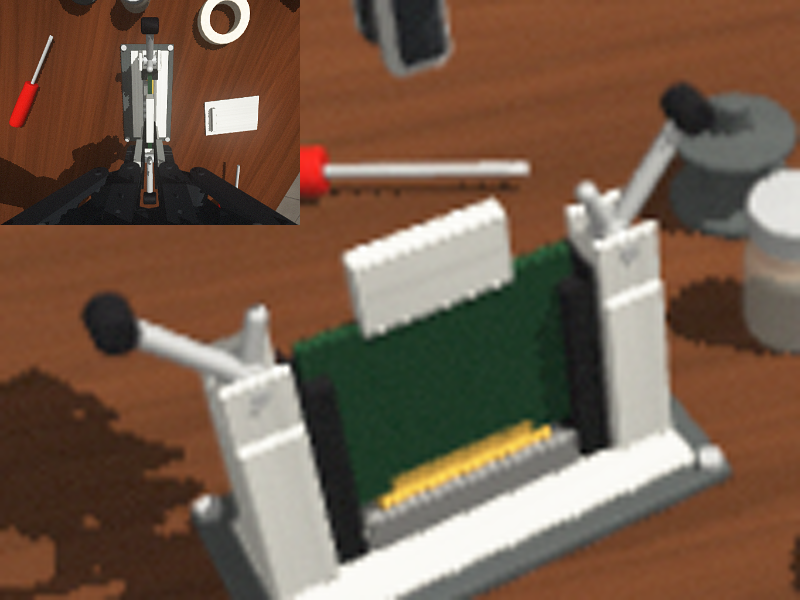

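The card is standing in both guides on the connector and both levers are open. Next is the left lever: I go to a point outside its knob with the fingers shut.

>>> drive_tool --increments '[[[-9, 33, 0], [0, 0, 0], 0], [[-9, 33, 0], [0, 0, 0], 0], [[-9, 33, 0], [0, 0, 0], 0], [[-10, 34, 0], [0, 0, 0], 0], [[0, 0, -25], [0, 0, 0], 0], [[0, 0, -30], [0, 0, 0], 0], [[0, 0, -20], [0, 0, 0], 0], [[0, 0, 0], [0, 0, 0], 0]]'

```text
clock: 12.82
eef_pos: [0.5137, -0.0382, 0.147]
tool_rot: [0.604, 0.797, -0.003, -0.005]
ft_force: [-0.8, 1.1, -0.7]
grip_width: -0.0001
grasp_force: 0.0
```

>>> drive_tool --increments '[[[0.8, -2.9, 0], [0, 0, 0], 0], [[0.8, -2.9, 0], [0, 0, 0], 0], [[0.8, -2.9, 0], [0, 0, 0], 0], [[0, 0, 0], [0, 0, 0], 0]]'

```text
clock: 13.15
eef_pos: [0.5224, -0.0488, 0.1547]
tool_rot: [0.605, 0.796, 0.001, 0.001]
ft_force: [0.5, -0.7, 0.2]
grip_width: 0.0001
grasp_force: 0.0
```

>>> drive_tool --increments '[[[0.5, -2, 0], [0, 0, 0], 0], [[0.5, -2, 0], [0, 0, 0], 0], [[0.5, -2, 1], [0, 0, 0], 0], [[0, 0, 0], [0, 0, 0], 0]]'

```text
clock: 13.48
eef_pos: [0.5226, -0.0519, 0.1549]
tool_rot: [0.604, 0.797, 0.002, -0.001]
ft_force: [-1.2, 6.5, 1.9]
grip_width: -0.0
grasp_force: 3.3
```

>>> drive_tool --increments '[[[0.8, -2.9, 2], [0, 0, 0], 0], [[0.8, -2.9, 1], [0, 0, 0], 0], [[0, 0, 0], [0, 0, 0], 0]]'

```text
clock: 13.73
eef_pos: [0.524, -0.0562, 0.1587]
tool_rot: [0.604, 0.797, 0.003, -0.002]
ft_force: [-3.2, 9.5, 6.5]
grip_width: 0.0002
grasp_force: 5.5
```

>>> drive_tool --increments '[[[1, -3.5, 2], [0, 0, 0], 0], [[1, -3.5, 1.5], [0, 0, 0], 0], [[1, -3.5, 1.5], [0, 0, 0], 0], [[1, -3.5, 1], [0, 0, 0], 0], [[0, 0, 0], [0, 0, 0], 0]]'

```text
clock: 14.15
eef_pos: [0.5286, -0.0716, 0.165]
tool_rot: [0.604, 0.797, 0.002, -0.001]
ft_force: [-1.9, 6.4, 5.1]
grip_width: 0.0005
grasp_force: 3.4
```

>>> drive_tool --increments '[[[1, -3.5, 1], [0, 0, 0], 0], [[1, -3.5, 1], [0, 0, 0], 0], [[1, -3.5, 0.5], [0, 0, 0], 0], [[1, -3.5, 0], [0, 0, 0], 0], [[0, 0, 0], [0, 0, 0], 0]]'

```text
clock: 14.57
eef_pos: [0.5326, -0.0865, 0.167]
tool_rot: [0.604, 0.797, 0.002, -0.0]
ft_force: [-0.8, 3.6, 3.9]
grip_width: 0.0001
grasp_force: 2.4
```

>>> drive_tool --increments '[[[1, -3.5, 0], [0, 0, 0], 0], [[1, -3.5, -0.5], [0, 0, 0], 0], [[1, -3.5, -1], [0, 0, 0], 0], [[1, -3.5, -1.5], [0, 0, 0], 0], [[0, 0, 0], [0, 0, 0], 0]]'

```text
clock: 14.98
eef_pos: [0.5364, -0.1008, 0.1634]
tool_rot: [0.604, 0.797, 0.001, -0.0]
ft_force: [-1.2, 4.9, 4.1]
grip_width: 0.0002
grasp_force: 2.3
```

>>> drive_tool --increments '[[[0.8, -2.9, -1.5], [0, 0, 0], 0], [[0.8, -2.9, -1.5], [0, 0, 0], 0], [[0, 0, 0], [0, 0, 0], 0]]'

```text
clock: 15.23
eef_pos: [0.5379, -0.1065, 0.1602]
tool_rot: [0.604, 0.797, 0.001, -0.0]
ft_force: [-0.8, 5.6, 2.3]
grip_width: 0.0001
grasp_force: 2.4
```

>>> drive_tool --increments '[[[0.7, -2.4, -1], [0, 0, 0], 0], [[0.7, -2.4, -1], [0, 0, 0], 0], [[0, 0, 0], [0, 0, 0], 0]]'

```text
clock: 15.48
eef_pos: [0.5392, -0.1111, 0.1584]
tool_rot: [0.604, 0.797, 0.001, -0.0]
ft_force: [-1.7, 4.5, 3.8]
grip_width: 0.0002
grasp_force: 2.8
```

>>> drive_tool --increments '[[[0.6, -2, -0.5], [0, 0, 0], 0], [[0, 0, 0], [0, 0, 0], 0]]'

```text
clock: 15.65
eef_pos: [0.5396, -0.1127, 0.1578]
tool_rot: [0.604, 0.797, 0.001, -0.001]
ft_force: [-1.0, 7.1, 4.5]
grip_width: -0.0001
grasp_force: 3.3
```

>>> drive_tool --increments '[[[0.6, -2, 0], [0, 0, 0], 0], [[0, 0, 0], [0, 0, 0], 0]]'

```text
clock: 15.82
eef_pos: [0.5399, -0.1138, 0.1574]
tool_rot: [0.604, 0.797, 0.002, -0.002]
ft_force: [-1.2, 7.9, 3.1]
grip_width: 0.0
grasp_force: 4.2
```

>>> drive_tool --increments '[[[0.6, -2, 0], [0, 0, 0], 0], [[0, 0, 0], [0, 0, 0], 0]]'

```text
clock: 15.98
eef_pos: [0.54, -0.114, 0.1573]
tool_rot: [0.603, 0.797, 0.003, -0.003]
ft_force: [-3.0, 13.3, 4.4]
grip_width: -0.0
grasp_force: 6.6
```

>>> drive_tool --increments '[[[0.6, -2, 0], [0, 0, 0], 0], [[0, 0, 0], [0, 0, 0], 0]]'

```text
clock: 16.15
eef_pos: [0.54, -0.1142, 0.1573]
tool_rot: [0.603, 0.798, 0.004, -0.005]
ft_force: [-3.7, 17.2, 5.7]
grip_width: 0.0002
grasp_force: 8.9
```

>>> drive_tool --increments '[[[0.6, -2, 0], [0, 0, 0], 0], [[0, 0, 0], [0, 0, 0], 0]]'

```text
clock: 16.32
eef_pos: [0.54, -0.1144, 0.1572]
tool_rot: [0.603, 0.798, 0.005, -0.006]
ft_force: [-5.1, 22.1, 6.7]
grip_width: -0.0
grasp_force: 11.3
```

>>> drive_tool --increments '[[[-2, 7, 0], [0, 0, 0], 0], [[-4, 14, 0], [0, 0, 0], 0], [[0, 0, 30], [0, 0, 0], 0], [[0, 0, 35], [0, 0, 0], 0], [[5, -18, 15], [0, 0, 0], 0], [[10, -36, 0], [0, 0, 0], 0], [[10, -36, 0], [0, 0, 0], 0], [[10, -36, 0], [0, 0, 0], 0]]'

```text
clock: 16.98
eef_pos: [0.5717, -0.2285, 0.2383]
tool_rot: [0.604, 0.797, -0.0, 0.001]
ft_force: [1.7, -0.7, 0.4]
grip_width: 0.0
grasp_force: 0.0
```

>>> drive_tool --increments '[[[10, -36, 0], [0, 0, 0], 0], [[10, -36, 0], [0, 0, 0], 0], [[6, -20, 0], [0, 0, 0], 0], [[0, 0, 0], [0, 0, 0], 0]]'

```text
clock: 17.32
eef_pos: [0.5969, -0.3243, 0.2353]
tool_rot: [0.607, 0.795, -0.001, 0.0]
ft_force: [-1.5, 0.9, -0.8]
grip_width: 0.0001
grasp_force: 0.0
```

>>> drive_tool --increments '[[[2, 0.5, -25], [0, 0, 0], 0], [[0, 0, -30], [0, 0, 0], 0], [[0, 0, -20], [0, 0, 0], 0], [[0, 0, -8], [0, 0, 0], 0], [[-2, 7, 0], [0, 0, 0], 0], [[-2, 7, 0], [0, 0, 0], 0], [[0, 0, 0], [0, 0, 0], 0]]'

```text
clock: 17.9
eef_pos: [0.5958, -0.3031, 0.1565]
tool_rot: [0.604, 0.797, 0.0, 0.001]
ft_force: [0.1, -0.6, -0.7]
grip_width: 0.0003
grasp_force: 0.0
```

>>> drive_tool --increments '[[[-0.8, 2.9, 0], [0, 0, 0], 0], [[-0.8, 2.9, 0], [0, 0, 0], 0], [[0, 0, 0], [0, 0, 0], 0]]'

```text
clock: 18.15
eef_pos: [0.595, -0.3003, 0.1567]
tool_rot: [0.605, 0.797, -0.001, 0.003]
ft_force: [1.9, -3.9, 2.5]
grip_width: -0.0003
grasp_force: 2.0
```

>>> drive_tool --increments '[[[1.5, -5.5, 0], [0, 0, 0], 0], [[0, 0, -5], [0, 0, 0], 0], [[-1.2, 4, 0], [0, 0, 0], 0], [[-0.8, 2.9, 0], [0, 0, 0], 0], [[-0.8, 2.9, 1], [0, 0, 0], 0], [[0, 0, 0], [0, 0, 0], 0]]'

```text
clock: 18.65
eef_pos: [0.5925, -0.2973, 0.1513]
tool_rot: [0.605, 0.796, -0.002, 0.002]
ft_force: [0.5, -8.0, 2.6]
grip_width: -0.0001
grasp_force: 3.8
```

>>> drive_tool --increments '[[[-0.8, 2.9, 2], [0, 0, 0], 0], [[-0.8, 2.9, 2], [0, 0, 0], 0], [[0, 0, 0], [0, 0, 0], 0]]'

```text
clock: 18.9
eef_pos: [0.591, -0.2917, 0.156]
tool_rot: [0.605, 0.796, -0.002, 0.003]
ft_force: [-0.3, -6.9, 4.2]
grip_width: -0.0002
grasp_force: 3.6
```

>>> drive_tool --increments '[[[-1, 3.5, 2.5], [0, 0, 0], 0], [[-1, 3.5, 2.5], [0, 0, 0], 0], [[-1, 3.5, 1.5], [0, 0, 0], 0], [[-1, 3.5, 1.5], [0, 0, 0], 0], [[0, 0, 0], [0, 0, 0], 0]]'

```text
clock: 19.32
eef_pos: [0.5869, -0.2771, 0.1641]
tool_rot: [0.605, 0.796, -0.002, 0.003]
ft_force: [0.2, -6.2, 3.7]
grip_width: 0.0001
grasp_force: 2.9
```

>>> drive_tool --increments '[[[-1, 3.5, 1], [0, 0, 0], 0], [[-1, 3.5, 1], [0, 0, 0], 0], [[-1, 3.5, 0.5], [0, 0, 0], 0], [[-1, 3.5, 0], [0, 0, 0], 0], [[0, 0, 0], [0, 0, 0], 0]]'

```text
clock: 19.73
eef_pos: [0.5833, -0.2623, 0.1664]
tool_rot: [0.605, 0.796, -0.001, 0.002]
ft_force: [1.2, -5.3, 3.8]
grip_width: -0.0004
grasp_force: 2.6
```

>>> drive_tool --increments '[[[-1, 3.5, 0], [0, 0, 0], 0], [[-1, 3.5, -0.5], [0, 0, 0], 0], [[-1, 3.5, -1], [0, 0, 0], 0], [[0, 0, 0], [0, 0, 0], 0]]'

```text
clock: 20.07
eef_pos: [0.5803, -0.251, 0.1643]
tool_rot: [0.605, 0.797, -0.0, 0.002]
ft_force: [2.1, -5.1, 3.8]
grip_width: 0.0003
grasp_force: 2.2
```

>>> drive_tool --increments '[[[-0.8, 2.9, -1.5], [0, 0, 0], 0], [[-0.8, 2.9, -1.5], [0, 0, 0], 0], [[0, 0, 0], [0, 0, 0], 0]]'

```text
clock: 20.32
eef_pos: [0.5784, -0.2448, 0.1606]
tool_rot: [0.605, 0.797, -0.0, 0.001]
ft_force: [2.1, -4.1, 1.8]
grip_width: -0.0004
grasp_force: 2.1
```

>>> drive_tool --increments '[[[-0.7, 2.4, -1], [0, 0, 0], 0], [[-0.7, 2.4, -1], [0, 0, 0], 0], [[0, 0, 0], [0, 0, 0], 0]]'

```text
clock: 20.57
eef_pos: [0.5769, -0.2396, 0.1584]
tool_rot: [0.604, 0.797, 0.0, 0.0]
ft_force: [3.6, -3.5, 3.7]
grip_width: -0.0003
grasp_force: 2.1
```

>>> drive_tool --increments '[[[-0.6, 2, -0.5], [0, 0, 0], 0], [[-0.6, 2, -0.5], [0, 0, 0], 0], [[0, 0, 0], [0, 0, 0], 0]]'

```text
clock: 20.82
eef_pos: [0.5759, -0.2362, 0.1571]
tool_rot: [0.605, 0.797, -0.0, 0.001]
ft_force: [2.7, -4.5, 1.6]
grip_width: 0.0
grasp_force: 3.0
```

>>> drive_tool --increments '[[[-0.6, 2, 0], [0, 0, 0], 0], [[0, 0, 0], [0, 0, 0], 0]]'

```text
clock: 20.98
eef_pos: [0.5758, -0.236, 0.1572]
tool_rot: [0.605, 0.796, -0.001, 0.002]
ft_force: [4.1, -9.8, -0.4]
grip_width: -0.0
grasp_force: 5.1
```

>>> drive_tool --increments '[[[-0.6, 2, 0], [0, 0, 0], 0], [[0, 0, 0], [0, 0, 0], 0]]'

```text
clock: 21.15
eef_pos: [0.5758, -0.2359, 0.1573]
tool_rot: [0.605, 0.796, -0.002, 0.004]
ft_force: [5.1, -13.9, -1.4]
grip_width: 0.0002
grasp_force: 7.2
```

>>> drive_tool --increments '[[[-0.6, 2, 0], [0, 0, 0], 0], [[0, 0, 0], [0, 0, 0], 0]]'

```text
clock: 21.32
eef_pos: [0.5757, -0.2358, 0.1573]
tool_rot: [0.606, 0.796, -0.003, 0.005]
ft_force: [7.7, -18.6, -2.6]
grip_width: -0.0002
grasp_force: 9.3
```

>>> drive_tool --increments '[[[2, -7, 0], [0, 0, 0], 0], [[4, -14, 0], [0, 0, 0], 0], [[0, 0, 30], [0, 0, 0], 0], [[0, 0, 35], [0, 0, 0], 0], [[0, 0, 35], [0, 0, 0], 0], [[-35, 0, 10], [0, 0, 0], 0], [[-40, 0, 0], [0, 0, 0], 0], [[0, 0, 0], [0, 0, 0], 0]]'

```text
clock: 21.98
eef_pos: [0.4956, -0.2473, 0.2647]
tool_rot: [0.605, 0.796, -0.001, -0.007]
ft_force: [0.4, 1.0, -1.7]
grip_width: -0.0002
grasp_force: 0.0
```

Run:
```python
from h import *
np.set_printoptions(precision=4,suppress=True)
c=camera("scene"); o=get_obs();print(o["ft_force"],o["eef_pos"])
save("j.png",cv2.resize(c["image"][150:270,100:260],(800,600),interpolation=cv2.INTER_CUBIC))
yw=np.radians(15.7);ex=np.array([np.cos(yw),np.sin(yw),0]);ey=np.array([-ex[1],ex[0],0])
C=.489*ex-.320*ey
for s in (1,-1): print("knob closed px",(proj(c,C+s*.045*ey+[0,0,.1662])-[100,150])*5)
for z in (.142,.150): print("bar top",z,[((proj(c,C+s*.03*ey+.005*ex+[0,0,z])-[100,150])*5) for s in (1,-1)])
```

```text
[ 0.7556 -0.1616 -0.0428] [ 0.4993 -0.2481  0.2653]
knob closed px [[525.9536 151.5504]]
knob closed px [[290.9357 236.5737]]
bar top 0.142 [array([[501.0475, 223.4386]]), array([[347.8002, 281.3029]])]
bar top 0.15 [array([[498.9415, 206.7886]]), array([[344.4226, 264.4554]])]
```

View pics/j.png

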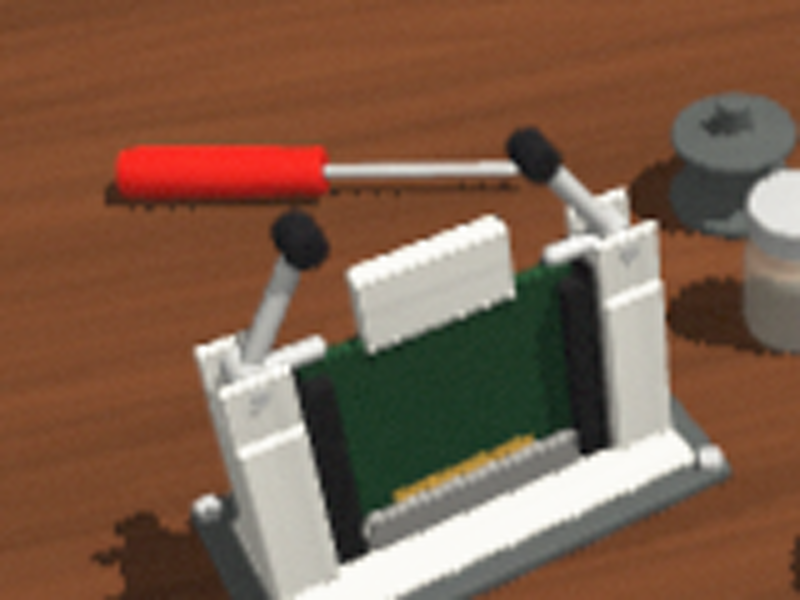

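Both levers are closed on the shoulders, with the knobs at (533,155) and (300,240), as predicted for their stops. The bar has dropped about 17 px, which is about 8 mm, so the card is home and the gripper is clear.

```bash
python3 -c "
from workcell import job_done
print(job_done())"
```

```text
the job is handed in; nothing more can be done
None
```

The drive card is fully home in the rack with both levers closed to their stops and the gripper clear; I handed the job in at about 22 s, and the hand-in call returned no verdict.

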